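# Load the label dispenser and hold its tensioner open

### The arm

A 6-joint arm with a two-finger parallel gripper is mounted at the origin on a cart in front of the work surface, level with it; the furniture and walls round the work are solid. World frame = base frame: x ahead of the robot, y to its left, z up, the work surface at z = 0. Lengths are in mm, angles in degrees, forces in N, time in s.
With the tool pointing down it reaches from about 325 to 850 mm from the base axis. Payload 15.5 kg.
Tool frame: the origin (TCP) lies between the finger pads; the fingertips stand 17 mm ahead of it and the grasp point (between the pads) lies 2 mm behind it; z points along the fingers, y is the line along which they close (so a half turn about z gives the same grasp; the last joint's range is limited). The gripper opens to 91 mm and grips with 3 to 60 N. Pads are 32 mm wide; open, the fingers measure 118 mm over their backs; the gripper's body (76 mm by 178 mm) begins 60 mm behind the grasp point.
Start: joints at [70.904, 28.281, 77.091, -0, 74.628, -5.472], TCP at [147.223, 607.414, 191.415] pointing down, gripper open.
Joint ranges: [-166.48, 166.48], [-47.26, 123.95], [12.59, 153.08], [-70.14, 250.14], [6.76, 159.57], [-176.63, 176.63]. Speed limits (degrees/s): [108.29, 108.29, 147.25, 172.46, 172.46, 172.46].

### API

Orientations are given as a 3x3 rotation matrix whose columns are the frame's x, y, z axes.
In Python, from workcell import r gives the robot as it stands.
- The arm moves only by the tool send_rows, never from a script. Its argument "plan" is a list of rows, each an object of numbers: "x", "y", "z": the shift along the tool's x, y, z in m; "ax", "ay", "az": the turn, a rotation vector about the tool's x, y, z in rad; "grip": the closure, from -1 (fully open) to 1 (shut). In form: [{"x": .., "y": .., "z": .., "ax": .., "ay": .., "az": .., "grip": ..}, ...]. A call has 1 to 20 rows; each row is the pose to reach, as a shift and turn from the pose commanded when the call began, along the tool's axes at that moment; what a row does not reach only later rows make up. A row lasts 1/8 s, in which the tool goes at most 62.5 mm and 10.7 degrees, less where a joint would pass 70% of its speed; a pose out of reach is approached as far as the arm can. A call with a gripper value outside its range is refused whole. The fingers move at their own pace and stop on an object; the grip force is fixed at half the most. Time passes only in rows, so rows that repeat a pose let the fingers close. It gives the time, the measured TCP pose, the force, the opening and the grip force at its end, in the units of the state.
- r.state(): the state, without advancing time (a new reading comes with each control period).
- r.get_image(name): name is "scene" or "top"; returns a dict with "image" (400x640x3 uint8, red, green, blue), "K" (3x3 intrinsics, pixels), "k1" (the pictures are not rectified: a ray, as slopes to the right and down, at radius r is drawn at 1 + k1 r^2 times it, then the intrinsics apply), "xyz" and "orientation" of the camera in the world. Camera axes: x right, y down, z forward; pixel columns grow to the right and rows downward; lengths in mm; the calibration is good to about 2 mm. A picture is of the moment at which its call begins. There is no depth.
- r.job_done(): hands the job in; it is judged then, once.
Trained networks look in a picture, given as the dict that the camera call returned (one of the last four; its "shot" number tells which), for a name from the list of things; names that differ only in an ending like _2 or _b are one class to them, and where a whole thing is asked for, a point or a joint stands for the part that bears it (a point fixed in the world has none). Each returns a list of dicts, best first, with "p" (0 to 1); they miss things now and then, are a little off and sometimes report something else, mostly with a low value. They report only what shows in the picture. A call takes as long as a camera call. They do not tell look-alikes from the thing itself.
- r.regions_of(picture, thing): "mask" (400x640 bool, what is visible of it) and "box" ([left, top, right, bottom] in pixels, round what is visible of it).
The state is a dict: "time_s": time; "joint_pos": joint angles; "dq": joint speeds; "joint_torque": joint torques, N m; "eef_pos": TCP position; "ee_rot": TCP orientation; "wrist_force": force on the tool from outside, world axes, zero at the start; "ft_torque": the same for the moment, N m; "opening": finger opening in mm; "grasp_force": force on a finger pad.
Only numpy, scipy, OpenCV 4.12 (cv2) and the standard library are available. Lean on these libraries where they do the work, as an engineer would, in place of code of your own. Each camera call takes 0.05 s, during which the arm holds its last target. There are 200 camera calls.

### The job

Hang the label reel on the upright spindle of the label dispenser, so that it lies flat on its seat, and let go of it. Then push the sprung tensioner arm by its roller, away from the reel, back until it is fully past its click, and finish while still holding it compressed there with the fingers on the roller, so that the strip can be threaded; it springs back if released. Leave the timer and the dropper bottle where they stand.

Things in the scene. Friction and masses are not known exactly. Their poses are not given: they have to be found in the camera images.
- dispenser: Label dispenser, fixed to the table: aluminium base plate 160 mm (x) by 230 mm (y), top 14 mm above the table. Origin at table height, near the plate's middle (plate from x -75 to +85, y -118 to +112 mm). The spindle stands at its -y end (x 0, y -85 mm), the tensioner arm on its +y half. Turned by up to 0.35 rad about z.
- spindle (a point): Foot of the upright steel spindle, on the grey seat disc (44 mm across) where the reel's underside comes to lie, 16 mm above the table. The spindle is 18 mm in diameter, 42 mm tall from this point, its top 6 mm tapered to 10 mm.
- pivot (a point): Vertical axis of the tensioner arm, at x +35 mm, y +45 mm of the dispenser's frame, 16 mm above the table; axes as the dispenser's. In that frame the direction from here to the roller lies at the angle (pi + 0.4 - joint tensioner) about z from +x, and the roller is 100 mm away.
- tensioner (a joint): Tensioner arm angle, rad: 0 at rest, growing as the roller is pushed away from the spindle (clockwise from above) to a hard stop at 0.85. Push at the roller: 4 N at 0, 7 to 12 N at 0.35, then a pawl by the pivot rides over a rounded tooth (top at 0.48: the click), 5 N at 0.55, 8 N at 0.75. Fully past the click from 0.65; hold at about 0.75. It never latches: let go, it returns to 0.
- roller: Grey upright roller on the free end of the steel tensioner arm: cylinder 20 mm in diameter, 48 mm tall, from 24 to 72 mm above the table; origin at the centre of its lower end. Push it from the side or pinch it from above. Turns stiffly on its pin. At rest 107 mm from the spindle's axis. The arm under it is 13 mm wide, 16 to 24 mm above the table.
- reel: Reel of labels, a short white paper cylinder on a brown card core with a through hole: 56 mm outside diameter, 30 mm tall, hole 26 mm in diameter, 100 g (varies). Lies flat on the table, hole upright; origin at the centre of its underside, z up.
- timer: Bystander: white square digital timer, 64 x 64 x 20 mm, flat on the table; origin at the centre of its underside. It and the reel may have changed places.
- dropper: Bystander: small white dropper bottle, 20 mm in diameter, 64 mm tall, standing; origin at the centre of its underside.
Not all that is in view belongs to the job. What is meant by the reel is not green or turquoise, and is the larger of those in its own colour.

How it is judged (in metres and radians):
On the way, in this order (a step that is already met when the one before it is completed fails the run):
1. the reel lies flat on its seat round the spindle, let go (horizontal distance between reel and spindle below 0.007 m and z of reel in the frame of spindle below 0.004 m and angle between reel's own z axis and vertical below 0.12 rad and contact force between the fingers and reel below 0.3 N), for 0.2 s.
2. the fingers on the roller have pushed the tensioner past its click (value of joint tensioner above 0.62 rad and contact force between the fingers and roller above 1 N), for 0.3 s.
At the end, for the whole second after the job is handed in: The reel is at rest round the spindle, flat on the seat (underside within 4 mm of it, within 7 mm of the axis, tilt under 0.12 rad), untouched by the fingers; the tensioner stands past its click (joint over 0.62 rad), kept there by the fingers pressing on its roller with more than 1 N (all of step 1 and all of step 2 and linear speed of reel below 0.02 m/s); the arm keeps its last pose, push and grip.
It fails at once if the timer is moved by more than 20 mm (distance of timer from where it was at the start of the episode above 0.02 m).
It fails at once if the dropper bottle is moved by more than 20 mm (distance of dropper from where it was at the start of the episode above 0.02 m).
It also fails if it takes over 51 s, if anything falls off the work surface, if the arm or the gripper's body presses on something with over 40 N, if the wrist force passes 120 N, or if a joint passes its speed limit or range.

## Working session

There is one attempt and no reset: what is moved stays moved. The work goes in short steps, Python scripts to look and compute and a tool call to move; the robot and the scene stay as the last step left them, time stands still between calls to the robot, and variables do not carry over. Pictures are saved under pics/ and viewed, at most 10 in all, crops included, and the job is handed in when it is done.

Besides the shell and the picture viewer there is one more tool, called after ">>>" in YAML: its name, and indented under it one key for each argument. send_rows: Moves the arm, as the interface text tells. Its arguments: {"type":"object","properties":{"plan":{"type":"array","items":{"type":"object","properties":{"x":{"type":"number"},"y":{"type":"number"},"z":{"type":"number"},"ax":{"type":"number"},"ay":{"type":"number"},"az":{"type":"number"},"grip":{"type":"number"}}}}},"required":["plan"]}

```bash
mkdir -p pics; cat > h.py <<'E'
import numpy as np, cv2
from workcell import r
def ray(p,uv):
    K=np.array(p["K"]);d=np.array([(uv[0]-K[0,2])/K[0,0],(uv[1]-K[1,2])/K[1,1]])
    s=d.copy()
    for _ in range(30): s=d/(1+p["k1"]*(s@s))
    return np.array(p["orientation"])@np.array([s[0],s[1],1.])
def at(p,uv,z):
    d=ray(p,uv);o=np.array(p["xyz"]);return o+d*(z-o[2])/d[2]
def proj(p,X):
    c=np.array(p["orientation"]).T@(np.array(X,float)-np.array(p["xyz"]));s=c[:2]/c[2];s=s*(1+p["k1"]*(s@s))
    K=np.array(p["K"]);return np.array([K[0,0]*s[0]+K[0,2],K[1,1]*s[1]+K[1,2]])
def save(p,n): cv2.imwrite("pics/"+n+".png",np.ascontiguousarray(p["image"][:,:,::-1]))
E
python3 - <<'E'
from h import *
for n in ["top","scene"]:
    p=r.get_image(n);save(p,n+"0");print(n,np.round(p["xyz"]),p["k1"],np.round(p["orientation"],2).tolist())
    for t in ["dispenser","spindle","roller","reel","timer","dropper"]:
        for q in r.regions_of(p,t)[:4]:
            m=q["mask"];ys,xs=np.nonzero(m);c=(xs.mean(),ys.mean())
            print(t,round(q["p"],2),np.round(q["box"]),np.round(c,1),np.round(at(p,c,30 if t!="roller" else 72)[:2]), np.median(p["image"][m],axis=0))
s=r.state();print(s["ee_rot"],s["time_s"],s["wrist_force"])
E
```

```text
top [ 392. -221.  888.] -0.0429631892892375 [[0.02, -1.0, 0.07], [-1.0, -0.02, -0.02], [0.02, -0.07, -1.0]]
dispenser 0.81 [230. 116. 329. 187.] [276.1 149.6] [ 582. -126.] [221. 219. 223.]
reel 0.91 [341. 267. 364. 293.] [353.8 279.8] [ 279. -317.] [ 47. 172. 167.]
reel 0.71 [346. 220. 372. 246.] [359.5 232.8] [ 389. -328.] [222.5 217.  206.5]
reel 0.67 [384. 205. 404. 222.] [392.8 213.5] [ 436. -407.] [211. 204. 193.]
reel 0.57 [312. 217. 326. 233.] [319.2 225. ] [ 405. -233.] [ 61. 158.  81.]
timer 0.87 [360. 142. 398. 174.] [377.2 158. ] [ 568. -369.] [200. 197. 188.]
scene [  68. -924.  511.] -0.025853845337334178 [[0.89, -0.22, 0.41], [-0.46, -0.44, 0.77], [0.01, -0.87, -0.49]]
dispenser 0.65 [299. 168. 417. 225.] [357.7 194.5] [ 564. -172.] [239. 237. 243.]
spindle 0.76 [298. 167. 416. 228.] [356.8 194.5] [ 562. -171.] [238. 236. 243.]
roller 0.62 [330. 170. 337. 194.] [331.6 182.6] [ 499. -169.] [81.  85.5 89.5]
reel 0.83 [244. 260. 275. 292.] [259.1 274.9] [ 270. -339.] [ 40. 137. 139.]
reel 0.79 [356. 268. 380. 292.] [367.6 280.8] [ 422. -433.] [206.  194.5 186.5]
reel 0.79 [296. 224. 315. 244.] [304.9 234. ] [ 391. -262.] [ 47. 127.  63.]
reel 0.6 [305. 245. 336. 279.] [319.5 261.2] [ 376. -350.] [203. 188. 179.]
timer 0.74 [397. 240. 438. 266.] [417.6 249.9] [ 550. -399.] [209. 207. 203.]
dropper 0.71 [264. 207. 276. 234.] [272.2 220.2] [ 355. -189.] [164. 164. 167.]
[[-9.71843228e-01  2.35628393e-01 -1.90227420e-05]
 [ 2.35628391e-01  9.71843227e-01  5.28457314e-05]
 [ 3.09390777e-05  4.68754681e-05 -9.99999998e-01]] 0.7 [-0.12156875 -0.12683699  0.00383088]
```

```bash
python3 - <<'E'
import cv2
a=cv2.imread("pics/top0.png")[100:310,210:420];cv2.imwrite("pics/tc.png",cv2.resize(a,(600,600),interpolation=cv2.INTER_CUBIC))
a=cv2.imread("pics/scene0.png")[150:310,230:450];cv2.imwrite("pics/sc.png",cv2.resize(a,(792,576),interpolation=cv2.INTER_CUBIC))
E
```

```text
(no output)
```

View pics/tc.png

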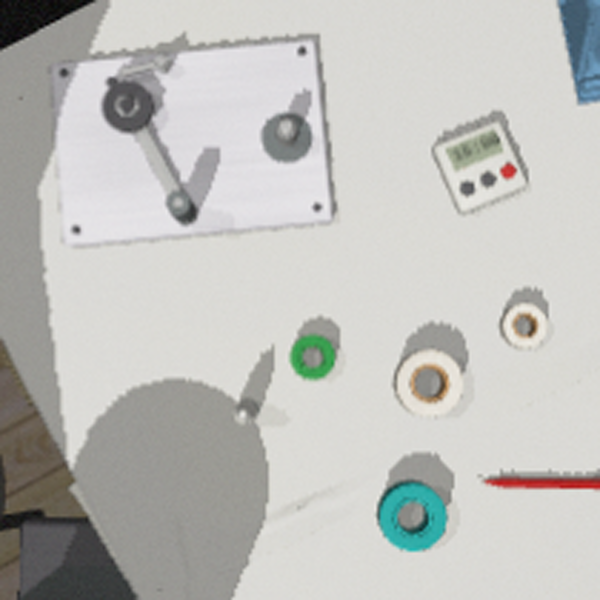

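View pics/sc.png

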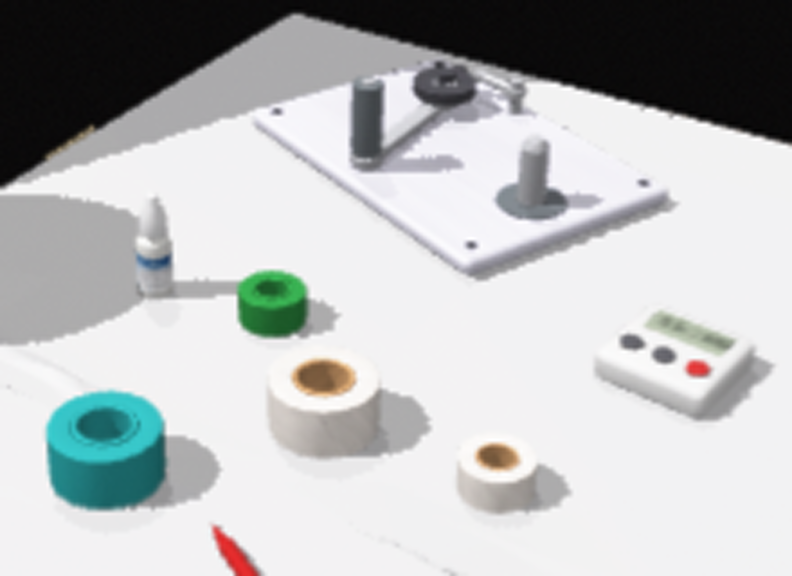

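The pictures show four rings. In the top image they are green (320,225), turquoise (354,280), large white (360,233) and small white (393,214). The reel is the white one at (360,233): it isn't green or turquoise, and it's the larger of the two white ones. The enlarged crop confirms this. The spindle is at about (310,145), the roller at (272,170) and the dropper at (296,243).

```bash
cat > loc.py <<'E'
from h import *
from scipy.optimize import least_squares
T=r.get_image("top");S=r.get_image("scene")
t=lambda u,v:(u/2.857+210,v/2.857+100)
s=lambda u,v:(u/3.6+230,v/3.6+150)
obs=[(T,t(287,125),(0,-85,58)),(T,t(287,137),(0,-85,16)),(T,t(178,201),(-57.1,6.1,72)),(T,t(52,65),(85,112,14)),(T,t(318,36),(85,-118,14)),(T,t(334,220),(-75,-118,14)),(T,t(72,246),(-75,112,14)),
(S,s(535,143),(0,-85,58)),(S,s(368,84),(-57.1,6.1,72)),(S,s(475,267),(-75,-118,14)),(S,s(667,193),(85,-118,14)),(S,s(254,120),(-75,112,14))]
def W(q,P):
    c,n=np.cos(q[2]),np.sin(q[2]);return [q[0]+c*P[0]-n*P[1],q[1]+n*P[0]+c*P[1],P[2]]
f=lambda q:np.concatenate([proj(p,W(q,P))-uv for p,uv,P in obs])
R=least_squares(f,[560,-130,0]);q=R.x;print(q,np.round(f(q).reshape(-1,2),1).tolist())
print("spindle",W(q,(0,-85,16)),"pivot",W(q,(35,45,16)),"roller",W(q,(-57.1,6.1,72)))
for p,c in((T,t(430,382)),(S,s(324,378))): print("reel top",at(p,c,30))
print("small",at(T,t(524,326),20),"green",at(T,t(312,357),20),"drop top",at(T,t(245,412),64),at(S,s(155,292),0))
for p in(T,S):
  for q2 in r.regions_of(p,"reel"):
    b=q2["box"];print(np.round(b),round(q2["p"],2))
E
python3 loc.py
```

```text
[ 5.80758707e+02 -1.26645303e+02  1.28068945e-01] [[1.1, 0.1], [1.2, -0.1], [1.7, 0.8], [-0.3, -0.5], [0.1, 0.3], [1.6, 0.1], [-1.7, 0.8], [0.7, -1.8], [0.0, -0.6], [-1.3, -1.4], [1.5, -2.0], [-1.4, -3.0]]
spindle [np.float64(591.6148338023794), np.float64(-210.9491851723128), 16] pivot [np.float64(609.7247085394621), np.float64(-77.5436664071314), 16] roller [np.float64(523.3472475663787), np.float64(-127.8880229512711), 72]
reel top [ 386.58476269 -330.85677043   30.        ]
reel top [ 385.45874889 -334.48846065   30.        ]
small [ 435.00678021 -410.68610429   20.        ] green [ 405.2094499  -233.30007805   20.        ] drop top [ 360.15645937 -180.89306187   64.        ] [ 358.62702738 -182.91027258    0.        ]
[340. 266. 367. 295.] 0.95
[346. 219. 371. 246.] 0.82
[361. 142. 394. 174.] 0.59
[387. 204. 403. 221.] 0.52
[312. 215. 328. 231.] 0.47
[302. 246. 336. 278.] 0.95
[294. 224. 315. 246.] 0.82
[243. 260. 279. 292.] 0.78
[357. 269. 377. 291.] 0.6
```

>>> send_rows:
  plan:
    - {"x": -0.383, "y": -0.377, "z": 0, "az": 0.6, "grip": -1}
    - {"x": -0.383, "y": -0.377, "z": 0, "az": 0.6, "grip": -1}
    - {"x": -0.383, "y": -0.377, "z": 0, "az": 0.6, "grip": -1}
    - {"x": -0.383, "y": -0.377, "z": 0, "az": 0.6, "grip": -1}
    - {"x": -0.383, "y": -0.377, "z": 0, "az": 0.6, "grip": -1}
    - {"x": -0.383, "y": -0.377, "z": 0, "az": 0.6, "grip": -1}
    - {"x": -0.383, "y": -0.377, "z": 0, "az": 0.6, "grip": -1}
    - {"x": -0.383, "y": -0.377, "z": 0, "az": 0.6, "grip": -1}
    - {"x": -0.383, "y": -0.377, "z": 0, "az": 0.6, "grip": -1}
    - {"x": -0.454, "y": -0.856, "z": 0.05, "az": 1.333, "grip": -1}
    - {"x": -0.454, "y": -0.856, "z": 0.05, "az": 1.333, "grip": -1}
    - {"x": -0.454, "y": -0.856, "z": 0.05, "az": 1.333, "grip": -1}
    - {"x": -0.454, "y": -0.856, "z": 0.05, "az": 1.333, "grip": -1}
    - {"x": -0.454, "y": -0.856, "z": 0.05, "az": 1.333, "grip": -1}
    - {"x": -0.454, "y": -0.856, "z": 0.05, "az": 1.333, "grip": -1}
    - {"x": -0.454, "y": -0.856, "z": 0.05, "az": 1.333, "grip": -1}
    - {"x": -0.454, "y": -0.856, "z": 0.05, "az": 1.333, "grip": -1}
    - {"x": -0.454, "y": -0.856, "z": 0.05, "az": 1.333, "grip": -1}
    - {"x": -0.454, "y": -0.856, "z": 0.05, "az": 1.333, "grip": -1}
    - {"x": -0.454, "y": -0.856, "z": 0.05, "az": 1.333, "grip": -1}

```text
validation failed for argument at $.pl...
```

>>> send_rows:
  plan:
    - {"x": -0.383, "y": -0.377, "z": 0, "ax": 0, "ay": 0, "az": 0.6, "grip": -1}
    - {"x": -0.383, "y": -0.377, "z": 0, "ax": 0, "ay": 0, "az": 0.6, "grip": -1}
    - {"x": -0.383, "y": -0.377, "z": 0, "ax": 0, "ay": 0, "az": 0.6, "grip": -1}
    - {"x": -0.383, "y": -0.377, "z": 0, "ax": 0, "ay": 0, "az": 0.6, "grip": -1}
    - {"x": -0.383, "y": -0.377, "z": 0, "ax": 0, "ay": 0, "az": 0.6, "grip": -1}
    - {"x": -0.383, "y": -0.377, "z": 0, "ax": 0, "ay": 0, "az": 0.6, "grip": -1}
    - {"x": -0.383, "y": -0.377, "z": 0, "ax": 0, "ay": 0, "az": 0.6, "grip": -1}
    - {"x": -0.383, "y": -0.377, "z": 0, "ax": 0, "ay": 0, "az": 0.6, "grip": -1}
    - {"x": -0.383, "y": -0.377, "z": 0, "ax": 0, "ay": 0, "az": 0.6, "grip": -1}

```text
time_s: 2.02
eef_pos: [431.9, 148.4, 191.6]
ee_rot: [[-0.668, 0.744, 0.001], [0.744, 0.668, -0.0], [-0.001, 0.001, -1.0]]
wrist_force: [0.8, 0.6, -1.1]
opening: 91.0
grasp_force: 0.0
```

>>> send_rows:
  plan:
    - {"x": -0.328, "y": -0.355, "z": 0.05, "ax": 0, "ay": 0, "az": 0.733, "grip": -1}
    - {"x": -0.328, "y": -0.355, "z": 0.05, "ax": 0, "ay": 0, "az": 0.733, "grip": -1}
    - {"x": -0.328, "y": -0.355, "z": 0.05, "ax": 0, "ay": 0, "az": 0.733, "grip": -1}
    - {"x": -0.328, "y": -0.355, "z": 0.05, "ax": 0, "ay": 0, "az": 0.733, "grip": -1}
    - {"x": -0.328, "y": -0.355, "z": 0.05, "ax": 0, "ay": 0, "az": 0.733, "grip": -1}
    - {"x": -0.328, "y": -0.355, "z": 0.05, "ax": 0, "ay": 0, "az": 0.733, "grip": -1}
    - {"x": -0.328, "y": -0.355, "z": 0.05, "ax": 0, "ay": 0, "az": 0.733, "grip": -1}
    - {"x": -0.328, "y": -0.355, "z": 0.05, "ax": 0, "ay": 0, "az": 0.733, "grip": -1}
    - {"x": -0.328, "y": -0.355, "z": 0.08, "ax": 0, "ay": 0, "az": 0.733, "grip": -1}
    - {"x": -0.328, "y": -0.355, "z": 0.09, "ax": 0, "ay": 0, "az": 0.733, "grip": -1}

```text
time_s: 3.28
eef_pos: [385.5, -330.2, 100.1]
ee_rot: [[0.001, 1.0, -0.002], [1.0, -0.001, 0.002], [0.002, -0.002, -1.0]]
wrist_force: [-0.1, 0.3, 0.3]
opening: 91.4
grasp_force: 0.0
```

```bash
python3 - <<'E'
from h import *
s=r.state();print(s["eef_pos"],np.round(s["ee_rot"],3).tolist(),s["joint_pos"])
p=r.get_image("scene")
im=p["image"][190:330,220:430]
cv2.imwrite("pics/sc2.png",cv2.resize(np.ascontiguousarray(im[:,:,::-1]),(780,520)))
E
```

```text
[ 385.46531324 -330.15832712  100.14340623] [[0.001, 1.0, -0.002], [1.0, -0.001, 0.002], [0.002, -0.002, -1.0]] [-4.73271924e+01  2.57912267e+01  9.95775306e+01  4.34445494e-03
  5.47623317e+01 -4.72749371e+01]
```

View pics/sc2.png

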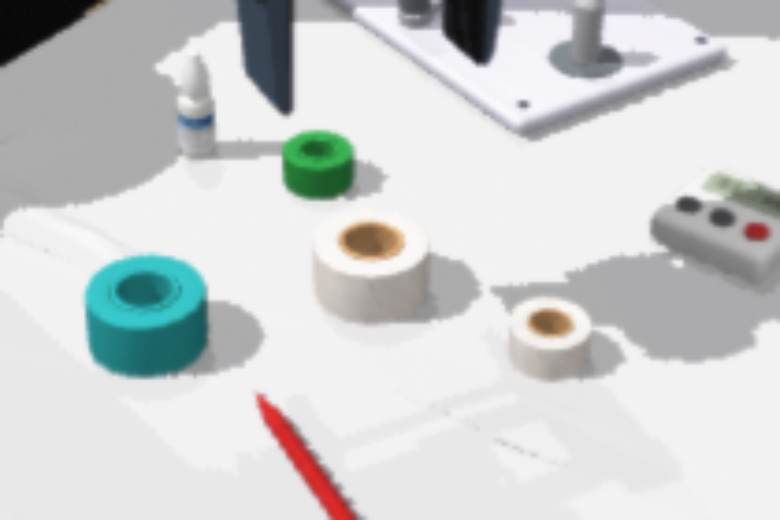

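The enlarged view shows the fingers above the large white reel at crop (371,265). They straddle it along x, and the table on both sides is free. Next I descend and grip.

>>> send_rows:
  plan:
    - {"x": -0.002, "y": 0, "z": 0.04, "ax": 0, "ay": 0, "az": 0, "grip": -1}
    - {"x": -0.002, "y": 0, "z": 0.078, "ax": 0, "ay": 0, "az": 0, "grip": -1}
    - {"x": -0.002, "y": 0, "z": 0.078, "ax": 0, "ay": 0, "az": 0, "grip": -1}
    - {"x": -0.002, "y": 0, "z": 0.078, "ax": 0, "ay": 0, "az": 0, "grip": 1}
    - {"x": -0.002, "y": 0, "z": 0.078, "ax": 0, "ay": 0, "az": 0, "grip": 1}
    - {"x": -0.002, "y": 0, "z": 0.078, "ax": 0, "ay": 0, "az": 0, "grip": 1}
    - {"x": -0.002, "y": 0, "z": 0.078, "ax": 0, "ay": 0, "az": 0, "grip": 1}
    - {"x": -0.002, "y": 0, "z": 0.078, "ax": 0, "ay": 0, "az": 0, "grip": 1}

```text
time_s: 4.32
eef_pos: [386.3, -332.6, 23.6]
ee_rot: [[0.0, 1.0, 0.0], [1.0, -0.0, -0.0], [-0.0, 0.0, -1.0]]
wrist_force: [-1.5, -0.4, 0.4]
opening: 44.0
grasp_force: 0.0
```

```bash
python3 - <<'E'
from h import *
s=r.state();print(s["eef_pos"],s["opening"],s["grasp_force"])
p=r.get_image("scene")
im=p["image"][190:330,220:430]
cv2.imwrite("pics/sc3.png",cv2.resize(np.ascontiguousarray(im[:,:,::-1]),(780,520)))
print(r.state()["opening"])
E
```

```text
[ 386.32248993 -332.55322801   23.61266396] 43.95569632455853 0.0
39.86394948470446
```

View pics/sc3.png

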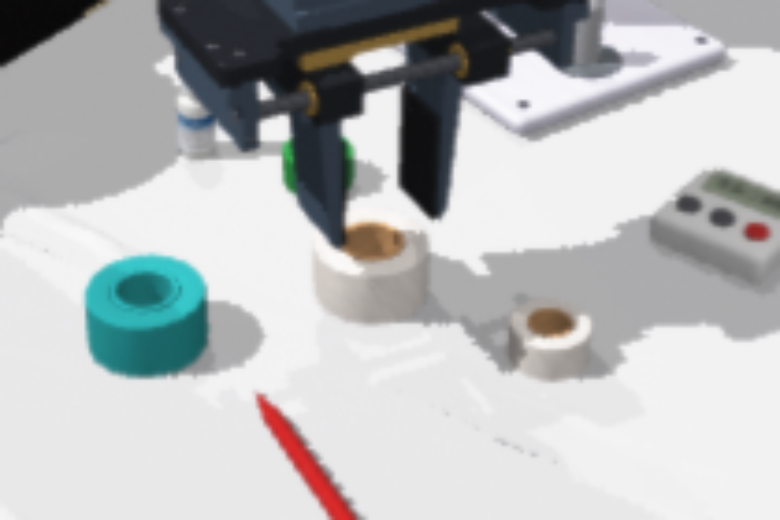

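```bash
python3 - <<'E'
from h import *
p=r.get_image("scene");q=r.get_image("top")
print(proj(p,[386,-332,6]),[ (z,np.round(at(p,(u,v),z))[:2].tolist()) for z in(0,6,30,60) for u,v in((312,255),(337.7,248))])
print(proj(q,[386,-332,6]),r.state()["opening"])
im=q["image"][190:330,260:470]
cv2.imwrite("pics/t4.png",cv2.resize(np.ascontiguousarray(im[:,:,::-1]),(780,520)))
E
```

```text
[319.42287378 265.1482657 ] [(0, [392.0, -291.0]), (0, [446.0, -293.0]), (6, [388.0, -299.0]), (6, [442.0, -300.0]), (30, [373.0, -328.0]), (30, [424.0, -330.0]), (60, [354.0, -365.0]), (60, [402.0, -367.0])]
[359.70626739 233.8690431 ] 32.1759747028671
```

View pics/t4.png

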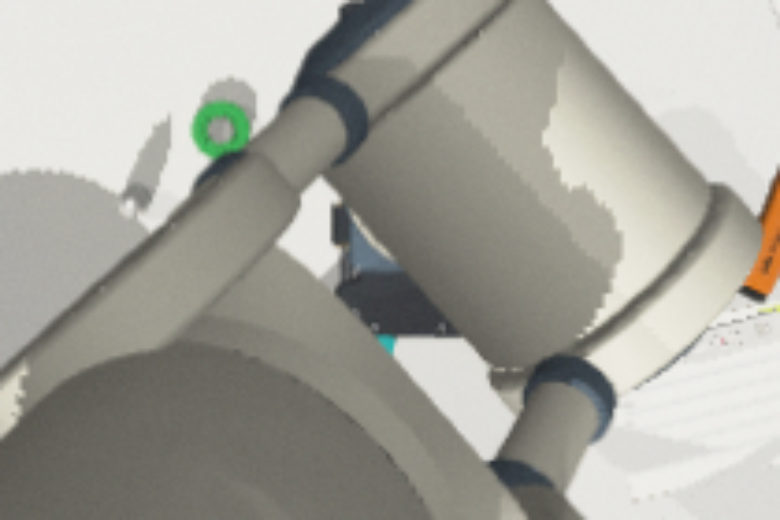

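```bash
python3 - <<'E'
from h import *
p=r.get_image("scene");save(p,"s5")
print("sc2",[ (z,np.round(at(p,(u,v),z))[:2].tolist()) for z in(83,100,110,123) for u,v in((298,220),(351,206.7))])
s=r.state();print(s["opening"],s["eef_pos"],s["wrist_force"],s["grasp_force"],s["joint_pos"])
im=p["image"][200:290,270:390]
cv2.imwrite("pics/s5c.png",cv2.resize(np.ascontiguousarray(im[:,:,::-1]),(780,585),interpolation=cv2.INTER_CUBIC))
E
```

```text
sc2 [(83, [365.0, -289.0]), (83, [473.0, -290.0]), (100, [353.0, -315.0]), (100, [457.0, -315.0]), (110, [346.0, -329.0]), (110, [447.0, -330.0]), (123, [337.0, -349.0]), (123, [435.0, -349.0])]
28.174078094654213 [ 386.26043667 -332.47606476   23.3886892 ] [-0.84022526  0.02048639  0.16833564] 0.0 [-4.74355967e+01  3.29612233e+01  1.03156404e+02 -1.19084005e-03
  4.38875541e+01 -4.74331752e+01]
```

View pics/s5c.png

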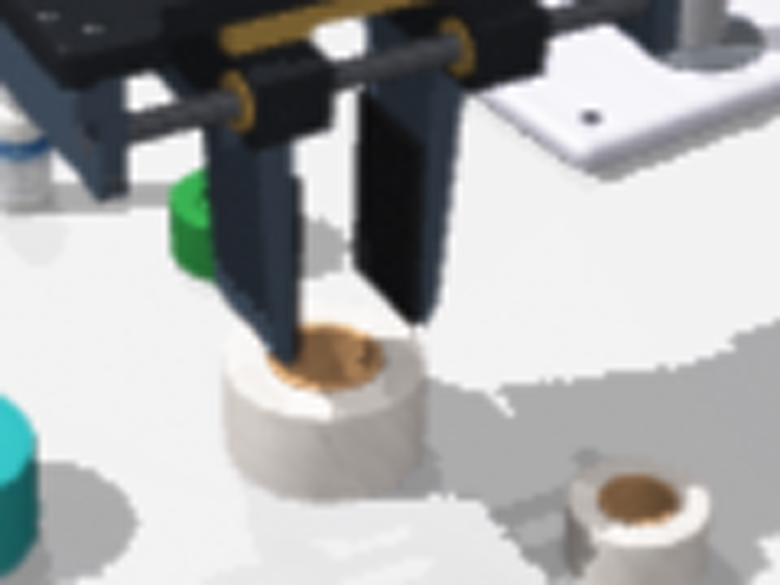

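The fingertips stand about 40 mm higher than the stated tool data imply. In both views their tip height is about eef z + 23, and the fingers closed above the reel without touching it. I'll open and descend with that correction.

>>> send_rows:
  plan:
    - {"x": 0, "y": 0, "z": 0, "ax": 0, "ay": 0, "az": 0, "grip": -1}
    - {"x": 0, "y": 0, "z": 0, "ax": 0, "ay": 0, "az": 0, "grip": -1}
    - {"x": 0, "y": 0, "z": 0, "ax": 0, "ay": 0, "az": 0, "grip": -1}
    - {"x": 0, "y": 0, "z": 0, "ax": 0, "ay": 0, "az": 0, "grip": -1}
    - {"x": 0, "y": 0, "z": 0, "ax": 0, "ay": 0, "az": 0, "grip": -1}
    - {"x": 0, "y": 0, "z": 0, "ax": 0, "ay": 0, "az": 0, "grip": -1}
    - {"x": 0, "y": 0, "z": 0, "ax": 0, "ay": 0, "az": 0, "grip": -1}
    - {"x": 0, "y": 0, "z": 0.01, "ax": 0, "ay": 0, "az": 0, "grip": -1}
    - {"x": 0, "y": 0, "z": 0.018, "ax": 0, "ay": 0, "az": 0, "grip": -1}
    - {"x": 0, "y": 0, "z": 0.025, "ax": 0, "ay": 0, "az": 0, "grip": -1}

```text
time_s: 5.78
eef_pos: [386.1, -332.3, -2.4]
ee_rot: [[0.0, 1.0, -0.001], [1.0, -0.0, 0.001], [0.001, -0.001, -1.0]]
wrist_force: [-0.4, 0.2, 0.2]
opening: 91.0
grasp_force: 0.0
```

```bash
python3 - <<'E'
from h import *
p=r.get_image("scene");save(p,"s6")
s=r.state();print(s["opening"],s["eef_pos"],s["wrist_force"])
im=p["image"][200:290,270:390]
cv2.imwrite("pics/s6c.png",cv2.resize(np.ascontiguousarray(im[:,:,::-1]),(780,585),interpolation=cv2.INTER_CUBIC))
E
```

```text
91.12705904377582 [ 385.8598469  -332.05504121   -3.01790504] [-0.2027114   0.81205205 -0.46425193]
```

View pics/s6c.png

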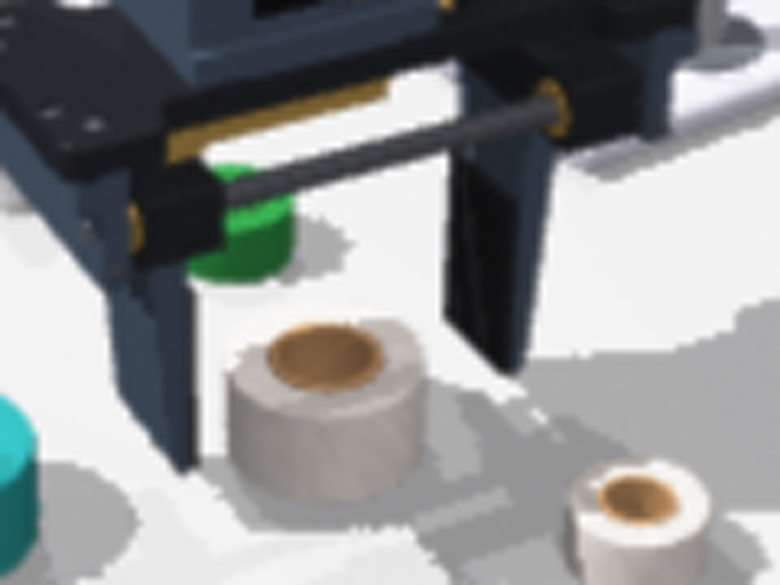

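The fingers now straddle the reel, with tips about 20 mm up as the correction predicts (crop (190,470) and (515,375)). I go 13 mm lower and close.

>>> send_rows:
  plan:
    - {"x": 0, "y": 0, "z": 0.007, "ax": 0, "ay": 0, "az": 0, "grip": -1}
    - {"x": 0, "y": 0, "z": 0.013, "ax": 0, "ay": 0, "az": 0, "grip": -1}
    - {"x": 0, "y": 0, "z": 0.013, "ax": 0, "ay": 0, "az": 0, "grip": -1}
    - {"x": 0, "y": 0, "z": 0.013, "ax": 0, "ay": 0, "az": 0, "grip": 1}
    - {"x": 0, "y": 0, "z": 0.013, "ax": 0, "ay": 0, "az": 0, "grip": 1}
    - {"x": 0, "y": 0, "z": 0.013, "ax": 0, "ay": 0, "az": 0, "grip": 1}
    - {"x": 0, "y": 0, "z": 0.013, "ax": 0, "ay": 0, "az": 0, "grip": 1}
    - {"x": 0, "y": 0, "z": 0.013, "ax": 0, "ay": 0, "az": 0, "grip": 1}

```text
time_s: 6.82
eef_pos: [386.4, -332.6, -14.5]
ee_rot: [[-0.0, 1.0, 0.0], [1.0, 0.0, -0.0], [-0.0, 0.0, -1.0]]
wrist_force: [-0.2, 0.4, 2.4]
opening: 56.0
grasp_force: 30.0
```

>>> send_rows:
  plan:
    - {"x": 0, "y": 0, "z": -0.05, "ax": 0, "ay": 0, "az": 0, "grip": 1}
    - {"x": 0, "y": 0, "z": -0.095, "ax": 0, "ay": 0, "az": 0, "grip": 1}
    - {"x": 0.04, "y": 0.067, "z": -0.095, "ax": 0, "ay": 0, "az": 0, "grip": 1}
    - {"x": 0.06, "y": 0.1, "z": -0.095, "ax": 0, "ay": 0, "az": 0, "grip": 1}
    - {"x": 0.08, "y": 0.135, "z": -0.095, "ax": 0, "ay": 0, "az": 0, "grip": 1}
    - {"x": 0.1, "y": 0.17, "z": -0.095, "ax": 0, "ay": 0, "az": 0, "grip": 1}
    - {"x": 0.1215, "y": 0.205, "z": -0.09, "ax": 0, "ay": 0, "az": 0, "grip": 1}
    - {"x": 0.1215, "y": 0.205, "z": -0.085, "ax": 0, "ay": 0, "az": 0, "grip": 1}
    - {"x": 0.1215, "y": 0.205, "z": -0.085, "ax": 0, "ay": 0, "az": 0, "grip": 1}
    - {"x": 0.1215, "y": 0.205, "z": -0.085, "ax": 0, "ay": 0, "az": 0, "grip": 1}

```text
time_s: 8.07
eef_pos: [590.5, -211.5, 70.5]
ee_rot: [[0.001, 1.0, -0.0], [1.0, -0.001, 0.0], [0.0, -0.0, -1.0]]
wrist_force: [0.3, -0.2, -0.4]
opening: 56.2
grasp_force: 30.0
```

```bash
python3 - <<'E'
from h import *
s=r.state();print(s["opening"],s["eef_pos"],s["wrist_force"])
p=r.get_image("scene");q=r.get_image("top");save(p,"s7");save(q,"t7")
for n,i in(("s",p),("t",q)):
  for t in("reel","spindle","roller"):
    for m in r.regions_of(i,t)[:3]: print(n,t,round(m["p"],2),np.round(m["box"]))
print(proj(p,[591.5,-211,58]),proj(p,[591.5,-211,70]),proj(p,[591.5,-211,100]),proj(q,[591.5,-211,58]))
a=cv2.resize(np.ascontiguousarray(p["image"][130:230,330:430,::-1]),(400,400),interpolation=cv2.INTER_CUBIC)
b=cv2.resize(np.ascontiguousarray(q["image"][95:195,240:340,::-1]),(400,400),interpolation=cv2.INTER_CUBIC)
cv2.imwrite("pics/c7.png",np.hstack([a,b]))
E
```

```text
56.15510737757081 [ 590.47392336 -211.51453485   70.50243289] [ 0.27321293 -0.20248313 -0.38271808]
s reel 0.96 [374. 159. 395. 186.]
s reel 0.83 [356. 270. 381. 290.]
s reel 0.81 [242. 260. 278. 292.]
s spindle 0.79 [302. 168. 417. 224.]
s roller 0.47 [330. 168. 339. 192.]
t reel 0.89 [341. 270. 365. 292.]
t reel 0.65 [309. 216. 329. 231.]
t reel 0.52 [387. 204. 402. 222.]
t spindle 0.78 [246. 119. 326. 177.]
[379.32851451 187.90456684] [379.76688334 182.83813924] [380.88432384 169.90439455] [311.59311022 143.85702134]
```

View pics/c7.png

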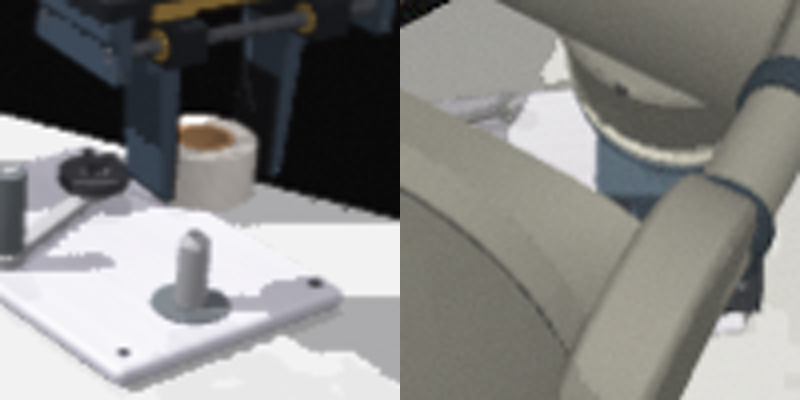

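```bash
cat > prof.py <<'E'
from h import *
p=r.get_image("scene");g=p["image"].mean(2)
for row in(170,173,176,179): print(row,g[row,370:400].astype(int))
for row in(192,196,200): print(row,g[row,368:388].astype(int))
print("cols down x=385",g[150:190,385].astype(int))
s=r.state();e=s["eef_pos"];zb=e[2]+15.5
a=np.linspace(0,2*np.pi,200)
for z in(zb,zb+15,zb+30):
  P=np.array([proj(p,[e[0]+28*np.cos(t),e[1]+28*np.sin(t),z]) for t in a]);print(z,P.min(0),P.max(0))
C=at(p,proj(p,[591.5,-211,35]),35)
for z in(25,35,45):
  P=np.array([proj(p,[591.5+9*np.cos(t),-211+9*np.sin(t),z]) for t in a]);print("sp",z,P.min(0),P.max(0))
P=np.array([proj(p,[591.5+22*np.cos(t),-211+22*np.sin(t),16]) for t in a]);print("seat",P.min(0),P.max(0))
print("seat col378",g[195:220,376:379].astype(int).tolist()); print("seat row 205",g[205,362:395].astype(int))
t=cv2.imread("pics/top0.png").mean(2)
print("top seat row148",t[148,296:324].astype(int),"col 306",t[134:162,306].astype(int))
q=r.get_image("top")
P=np.array([proj(q,[591.5+22*np.cos(t),-211+22*np.sin(t),16]) for t in a]);print("seat top",P.min(0),P.max(0))
E
python3 prof.py
```

```text
170 [ 65  56  53  49  72 126 135 138 144 149 152 154 156 156 155 156 157 156
 158 158 154 150 144 123  50  18  17  26  41  49]
173 [ 66  55  52  57 105 133 138 139 143 146 148 148 147 151 153 154 153 154
 154 153 153 149 141 114  35  13  18  30  39  22]
176 [ 66  55  52  55 107 133 135 138 142 143 146 149 151 151 153 155 154 154
 152 150 150 147 144 145 158 153 124 105  58  46]
179 [ 76  54  57  71 128 136 138 140 142 144 146 150 153 155 155 155 152 150
 151 150 147 146 156 168 170 171 171 172 171 171]
192 [243 243 243 243 242 238 206 160 155 161 161 156 131 129 184 242 244 244
 244 244]
196 [245 245 245 245 245 239 187 153 140 130 121 113 112 133 203 242 245 245
 244 244]
200 [245 245 243 242 238 215 159 145 135 125 116 110 110 140 218 243 245 244
 244 244]
cols down x=385 [ 10  10  11   9  10   9  10  10  53 167 180 166 106  78  75  80 115 165
 182 172 156 153 154 154 154 154 155 153 154 155 154 153 155 169 188 242
 246 246 246 245]
86.00111090757078 [366.80274164 170.26844765] [393.79664725 182.09009613]
101.00111090757078 [367.26252463 163.86484385] [394.46366793 175.44465073]
11
[... 524 characters left out ...]
, 119, 111], [119, 116, 118], [126, 124, 125], [125, 124, 124], [134, 126, 123], [228, 205, 202], [238, 236, 235], [240, 239, 238], [239, 239, 239], [235, 232, 229], [220, 212, 203], [190, 175, 163], [158, 149, 141], [141, 136, 131]]
seat row 205 [246 246 246 246 240 198 147 139 139 139 138 135 145 139 130 119 111 109
 105  93  86  84  85  86 100 144 175 178 179 178 179 179 178]
top seat row148 [223 223 223 223 223 183 134 123 124 127 119 119 127 130 140 118  95  77
 112 117 119 115 117 182 213 216 218 173] col 306 [220 222 222 224 221 211 166 126 125 128 124 123 119 114 119 127 127 127
 124 126 128 141 203 228 227 226 224 224]
seat top [302.62975711 139.05255304] [320.75231339 156.88444476]
```

```bash
python3 - <<'E'
from h import *
q=r.get_image("top");t=cv2.imread("pics/top0.png").mean(2);im=cv2.imread("pics/top0.png").astype(int)
b=im[:,:,2]-im[:,:,0]  # brown core: R-B
m=np.zeros_like(b,bool);m[222:246,348:372]=(b[222:246,348:372]>35)
ys,xs=np.nonzero(m);print("core px",m.sum(),xs.min(),xs.max(),ys.min(),ys.max())
for row in(231,233,235):print(row,t[row,342:376].astype(int)); print(b[row,342:376])
print(t[214:252,360].astype(int)); print(b[214:252,360])
a=np.linspace(0,2*np.pi,200)
for R,z in((28,30),(28,0),(13,30)):
  P=np.array([proj(q,[386.4+R*np.cos(u),-332.6+R*np.sin(u),z]) for u in a]);print(R,z,P.min(0),P.max(0))
E
```

```text
core px 69 354 366 227 240
231 [217 217 216 216 216 202 120 200 218 221 221 217 160 146 127 134 135 138
 136 136 144 123  92 132 150 221 224 223 223 199 203 206 203 209]
[ 7  5  5  6  6  9 10 19 14 15 12 14 63 60 14  6  6  5  7  5  6 21 42 80
 57 15 13 13 13 18  6  7  8  7]
233 [217 217 217 216 217 183 136 212 222 221 222 177 157 129 137 138 139 137
 136 151 151 152  92  93 150 207 226 225 222 221 204 202 203 204]
[ 5  5  4  6  6  7 12 16 11 13 13 28 83 19  5  4  4  5  6  4  5  5 24 50
 92 31 13 13 13 12  9  7  6  6]
235 [216 217 216 218 216 180 127 212 222 221 222 183 164 128 134 139 137 136
 136 149 155 137  78  80 146 199 223 222 224 221 205 201 201 205]
[ 7  6  5  7  6  8 12 17 13 13 13 20 83 32  6  3  4  3  6  4  4  6 28 47
 92 25 13 13 12 14  7  7  7  5]
[149 154 153 153 153 150 153 150 190 217 224 224 221 189 141 133 136 136
 138 136 139 136 136 134 118 122 135 201 224 225 225 214 211 214 217 216
 214 215]
[ 5  4  4  5  4  3  5  6 15 13 12 14 14 49 71 25  5  7  3  6  5  6  4  4
 10 59 58 25 13 12 13 13  7  6  5  5  6  5]
28 30 [349.38466202 221.90427393] [373.07565972 245.7455792 ]
28 0 [348.18328807 222.18999731] [371.08039986 245.22793019]
13 30 [355.74097581 228.27119257] [366.74085154 239.34068934]
```

>>> send_rows:
  plan:
    - {"x": 0.001, "y": 0, "z": 0.01, "ax": 0, "ay": 0, "az": 0, "grip": 1}
    - {"x": 0.001, "y": 0, "z": 0.02, "ax": 0, "ay": 0, "az": 0, "grip": 1}
    - {"x": 0.001, "y": 0, "z": 0.025, "ax": 0, "ay": 0, "az": 0, "grip": 1}
    - {"x": 0.001, "y": 0, "z": 0.03, "ax": 0, "ay": 0, "az": 0, "grip": 1}
    - {"x": 0.001, "y": 0, "z": 0.034, "ax": 0, "ay": 0, "az": 0, "grip": 1}
    - {"x": 0.001, "y": 0, "z": 0.038, "ax": 0, "ay": 0, "az": 0, "grip": 1}
    - {"x": 0.001, "y": 0, "z": 0.04, "ax": 0, "ay": 0, "az": 0, "grip": 1}

```text
time_s: 9.5
eef_pos: [591.3, -210.0, 30.2]
ee_rot: [[-0.0, 1.0, -0.0], [1.0, 0.0, 0.0], [0.0, -0.0, -1.0]]
wrist_force: [-0.6, -0.3, -1.3]
opening: 55.9
grasp_force: 30.0
```

>>> send_rows:
  plan:
    - {"x": 0, "y": 0, "z": 0.008, "ax": 0, "ay": 0, "az": 0, "grip": 1}
    - {"x": 0, "y": 0, "z": 0.015, "ax": 0, "ay": 0, "az": 0, "grip": 1}
    - {"x": 0, "y": 0, "z": 0.021, "ax": 0, "ay": 0, "az": 0, "grip": 1}
    - {"x": 0, "y": 0, "z": 0.025, "ax": 0, "ay": 0, "az": 0, "grip": 1}
    - {"x": 0, "y": 0, "z": 0.028, "ax": 0, "ay": 0, "az": 0, "grip": 1}
    - {"x": 0, "y": 0, "z": 0.028, "ax": 0, "ay": 0, "az": 0, "grip": 1}

```text
time_s: 10.25
eef_pos: [591.2, -210.0, 2.3]
ee_rot: [[0.0, 1.0, -0.0], [1.0, -0.0, 0.0], [0.0, -0.0, -1.0]]
wrist_force: [-0.4, -0.4, -0.3]
opening: 56.0
grasp_force: 30.0
```

>>> send_rows:
  plan:
    - {"x": 0, "y": 0, "z": 0.001, "ax": 0, "ay": 0, "az": 0, "grip": -1}
    - {"x": 0, "y": 0, "z": 0.001, "ax": 0, "ay": 0, "az": 0, "grip": -1}
    - {"x": 0, "y": 0, "z": 0.001, "ax": 0, "ay": 0, "az": 0, "grip": -1}
    - {"x": 0, "y": 0, "z": 0.001, "ax": 0, "ay": 0, "az": 0, "grip": -1}
    - {"x": 0, "y": 0, "z": 0.001, "ax": 0, "ay": 0, "az": 0, "grip": -1}
    - {"x": 0, "y": 0, "z": -0.06, "ax": 0, "ay": 0, "az": 0, "grip": -1}
    - {"x": 0, "y": 0, "z": -0.11, "ax": 0, "ay": 0, "az": 0, "grip": -1}
    - {"x": 0, "y": 0, "z": -0.11, "ax": 0, "ay": 0, "az": 0, "grip": -1}

```text
time_s: 11.25
eef_pos: [593.5, -211.0, 116.5]
ee_rot: [[-0.0, 1.0, 0.006], [1.0, 0.0, -0.003], [-0.003, 0.006, -1.0]]
wrist_force: [-0.2, 0.8, -0.7]
opening: 91.3
grasp_force: 0.0
```

```bash
python3 - <<'E'
from h import *
s=r.state();print(s["opening"],s["eef_pos"],s["wrist_force"],s["joint_pos"])
p=r.get_image("scene");save(p,"s8")
a=np.linspace(0,6.28,200)
for z in(16,46):
  P=np.array([proj(p,[591+28*np.cos(t),-210+28*np.sin(t),z]) for t in a]);print(z,P.min(0),P.max(0))
for m in r.regions_of(p,"reel")[:3]: print(round(m["p"],2),m["box"])
for m in r.regions_of(p,"roller")[:3]: print(round(m["p"],2),m["box"])
a=cv2.resize(np.ascontiguousarray(p["image"][130:230,300:440,::-1]),(784,560),interpolation=cv2.INTER_CUBIC)
cv2.imwrite("pics/c8.png",a)
E
```

```text
91.34142598871918 [ 593.52835169 -210.99208496  116.52630498] [-0.22078004  0.83093876 -0.72672426] [-2.49978012e+01  3.28136305e+01  8.16485760e+01 -2.00547174e-03
  6.51395900e+01 -2.50012522e+01]
16 [364.38522407 198.76401264] [390.42989879 211.58345543]
46 [365.2480656  186.71119938] [391.68189611 199.11670137]
0.95 [365.1, 186.2, 391.4, 212.0]
0.87 [359.2, 270.4, 377.8, 290.7]
0.59 [243.1, 258.5, 277.6, 293.3]
0.56 [328.8, 168.0, 339.3, 194.6]
```

View pics/c8.png

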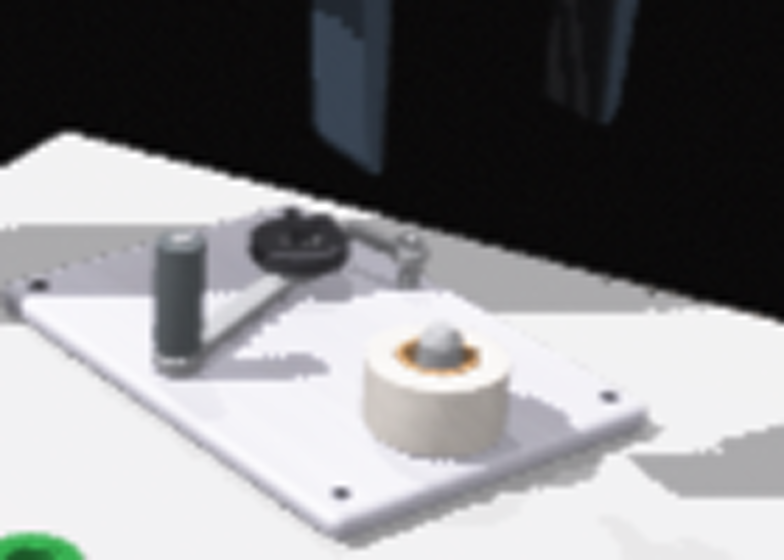

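The reel lies flat on its seat round the spindle: the detected box (365,186)–(391,212) matches the seated prediction. The roller is at crop (180,300), and the arm is still at rest. Next I turn the tool so it closes along y and move over the roller.

>>> send_rows:
  plan:
    - {"x": 0.03, "y": -0.02, "z": 0, "ax": 0, "ay": 0, "az": 0.18, "grip": -1}
    - {"x": 0.05, "y": -0.04, "z": 0, "ax": 0, "ay": 0, "az": 0.36, "grip": -1}
    - {"x": 0.07, "y": -0.06, "z": 0, "ax": 0, "ay": 0, "az": 0.54, "grip": -1}
    - {"x": 0.083, "y": -0.068, "z": 0, "ax": 0, "ay": 0, "az": 0.72, "grip": -1}
    - {"x": 0.083, "y": -0.068, "z": 0, "ax": 0, "ay": 0, "az": 0.9, "grip": -1}
    - {"x": 0.083, "y": -0.068, "z": 0, "ax": 0, "ay": 0, "az": 1.08, "grip": -1}
    - {"x": 0.083, "y": -0.068, "z": 0, "ax": 0, "ay": 0, "az": 1.26, "grip": -1}
    - {"x": 0.083, "y": -0.068, "z": 0, "ax": 0, "ay": 0, "az": 1.44, "grip": -1}
    - {"x": 0.083, "y": -0.068, "z": 0, "ax": 0, "ay": 0, "az": 1.571, "grip": -1}
    - {"x": 0.083, "y": -0.068, "z": 0, "ax": 0, "ay": 0, "az": 1.571, "grip": -1}
    - {"x": 0.083, "y": -0.068, "z": 0, "ax": 0, "ay": 0, "az": 1.571, "grip": -1}

```text
time_s: 12.78
eef_pos: [522.8, -126.8, 111.7]
ee_rot: [[1.0, 0.003, -0.001], [0.003, -1.0, 0.0], [-0.001, -0.0, -1.0]]
wrist_force: [-0.5, -0.5, 0.3]
opening: 91.0
grasp_force: 0.0
```

>>> send_rows:
  plan:
    - {"x": 0, "y": 0, "z": 0.04, "ax": 0, "ay": 0, "az": 0, "grip": -1}
    - {"x": 0, "y": 0, "z": 0.07, "ax": 0, "ay": 0, "az": 0, "grip": -1}
    - {"x": 0, "y": 0, "z": 0.09, "ax": 0, "ay": 0, "az": 0, "grip": -1}
    - {"x": 0, "y": 0, "z": 0.1, "ax": 0, "ay": 0, "az": 0, "grip": -1}
    - {"x": 0, "y": 0, "z": 0.101, "ax": 0, "ay": 0, "az": 0, "grip": -1}
    - {"x": 0, "y": 0, "z": 0.101, "ax": 0, "ay": 0, "az": 0, "grip": 1}
    - {"x": 0, "y": 0, "z": 0.101, "ax": 0, "ay": 0, "az": 0, "grip": 1}
    - {"x": 0, "y": 0, "z": 0.101, "ax": 0, "ay": 0, "az": 0, "grip": 1}
    - {"x": 0, "y": 0, "z": 0.101, "ax": 0, "ay": 0, "az": 0, "grip": 1}
    - {"x": 0, "y": 0, "z": 0.101, "ax": 0, "ay": 0, "az": 0, "grip": 1}
    - {"x": 0, "y": 0, "z": 0.101, "ax": 0, "ay": 0, "az": 0, "grip": 1}
    - {"x": 0, "y": 0, "z": 0.101, "ax": 0, "ay": 0, "az": 0, "grip": 1}
    - {"x": 0, "y": 0, "z": 0.101, "ax": 0, "ay": 0, "az": 0, "grip": 1}

```text
time_s: 14.4
eef_pos: [522.7, -124.7, 11.2]
ee_rot: [[1.0, -0.001, -0.001], [-0.001, -1.0, 0.003], [-0.001, -0.003, -1.0]]
wrist_force: [2.3, 20.3, 3.0]
opening: 19.2
grasp_force: 30.0
```

>>> send_rows:
  plan:
    - {"x": -0.004, "y": -0.009, "z": 0, "ax": 0, "ay": 0, "az": 0, "grip": 1}
    - {"x": -0.008, "y": -0.018, "z": 0, "ax": 0, "ay": 0, "az": 0, "grip": 1}
    - {"x": -0.011, "y": -0.028, "z": 0, "ax": 0, "ay": 0, "az": 0, "grip": 1}
    - {"x": -0.013, "y": -0.038, "z": 0, "ax": 0, "ay": 0, "az": 0, "grip": 1}

```text
time_s: 14.9
eef_pos: [510.5, -89.5, 11.6]
ee_rot: [[1.0, 0.0, 0.001], [0.0, -1.0, -0.002], [0.001, 0.002, -1.0]]
wrist_force: [0.8, -13.5, -1.3]
opening: 19.4
grasp_force: 30.0
```

>>> send_rows:
  plan:
    - {"x": -0.0005, "y": -0.01, "z": 0, "ax": 0, "ay": 0, "az": 0, "grip": 1}
    - {"x": 0, "y": -0.02, "z": 0, "ax": 0, "ay": 0, "az": 0, "grip": 1}
    - {"x": 0.001, "y": -0.029, "z": 0, "ax": 0, "ay": 0, "az": 0, "grip": 1}
    - {"x": 0.0025, "y": -0.038, "z": 0, "ax": 0, "ay": 0, "az": 0, "grip": 1}
    - {"x": 0.0025, "y": -0.038, "z": 0, "ax": 0, "ay": 0, "az": 0, "grip": 1}
    - {"x": 0.0025, "y": -0.038, "z": 0, "ax": 0, "ay": 0, "az": 0, "grip": 1}
    - {"x": 0.0025, "y": -0.038, "z": 0, "ax": 0, "ay": 0, "az": 0, "grip": 1}

```text
time_s: 15.78
eef_pos: [512.1, -51.1, 11.5]
ee_rot: [[1.0, 0.0, -0.001], [0.0, -1.0, -0.001], [-0.001, 0.001, -1.0]]
wrist_force: [-2.3, -7.3, 3.7]
opening: 19.3
grasp_force: 30.0
```

```bash
python3 - <<'E'
from h import *
s=r.state();print(s["opening"],s["eef_pos"],s["wrist_force"],s["grasp_force"])
p=r.get_image("scene")
for t in("reel","timer","dropper","roller"):
  for m in r.regions_of(p,t)[:3]: print(t,round(m["p"],2),m["box"])
cv2.imwrite("pics/c9.png",cv2.resize(np.ascontiguousarray(p["image"][110:250,240:440,::-1]),(800,560),interpolation=cv2.INTER_CUBIC))
E
```

```text
19.25028929686805 [512.05109211 -51.08359546  11.46292896] [-2.31959739 -7.30381396  3.73241219] 30.000495314598083
reel 0.78 [298.2, 224.4, 315.7, 245.0]
reel 0.6 [362.8, 186.7, 391.0, 211.4]
reel 0.59 [245.3, 260.4, 276.8, 290.1]
timer 0.73 [398.0, 236.0, 437.4, 264.9]
dropper 0.57 [265.1, 205.2, 276.5, 233.8]
```

View pics/c9.png

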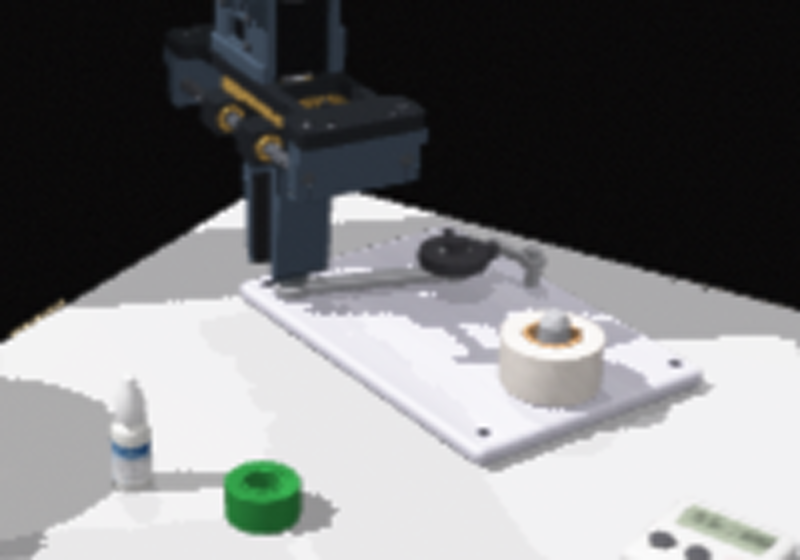

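The fingers hold the roller at about 0.75 rad, and the measured 7.5 N fits the expected push there. The reel is seated and the bystanders haven't moved, so I hand the job in.

```bash
python3 -c "
from workcell import r
print(r.job_done())"
```

```text
the job is handed in; nothing more can be done
None
```

I handed the job in after about 16 s of robot time, verdict not shown: the reel lies flat on its seat and is let go, the fingers hold the tensioner at an estimated 0.75 rad (past its click), and the timer and dropper look unmoved.

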